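# Load the drill jig and index its carriage one hole

## Robot

A 6-joint arm with a two-finger parallel gripper is mounted at the origin on a cart in front of the work surface, level with it; the furniture and walls round the work are solid. World frame = base frame: x ahead of the robot, y to its left, z up, the work surface at z = 0. Lengths are in m, angles in rad, forces in N, time in s.
With the tool pointing down it reaches from about 0.275 to 0.75 m from the base axis. Payload 10.2 kg.
Tool frame: the origin (TCP) lies midway between the tips of the shut fingers; the grasp point (between the pads) lies 19 mm behind it; z points along the fingers, y is the direction in which the jaws open and shut (so a half turn about z gives the same grasp; the last joint's range is limited). The gripper opens to 88 mm and grips with 3 to 60 N. Pads are 18 mm wide; open, the fingers measure 123 mm over their backs; the gripper's body (75 mm by 187 mm) begins 45 mm behind the grasp point.
Start: joints at [1.047, 0.313, 1.498, -0, 1.331, -0.223], TCP at [0.156, 0.501, 0.239] pointing down, gripper open.
Joint ranges: [-2.94, 2.94], [-0.97, 2.17], [0.19, 2.56], [-1.23, 4.37], [0.02, 3.11], [-2.88, 2.88]. Speed limits (rad/s): [2.39, 2.39, 3.01, 3.14, 3.14, 3.14].

## Interface

Orientations are given as [roll, pitch, yaw] about the fixed x, y, z axes, in that order (R = Rz(yaw) Ry(pitch) Rx(roll)).
In Python, from cell import get_state, grab_frame, sign_off gives the robot as it stands. The module is installed in compiled form; this text tells all that it offers.
- The arm moves only by the tool jog_arm, never from a script. Its argument "series" is a list of rows, each a list of 3 entries, a list of its own where there are three numbers: the shift along the tool's x, y, z in m, then the turn, a rotation vector about the tool's x, y, z in rad, then the gripper command: -1 is fully open, 1 is shut, values between are in proportion. A call has 1 to 5 rows; each row is the pose to reach, as a shift and turn from the pose commanded when the call began, along the tool's axes at that moment; what a row does not reach only later rows make up. A row lasts 1/8 s, in which the tool goes at most 62.5 mm and 10.7 degrees, less where a joint would pass 70% of its speed; a pose out of reach is approached as far as the arm can. A call with a gripper value outside its range is refused whole. The fingers move at their own pace and stop on an object; "grip_force" is the grip in N (left out, the last holds). Time passes only in rows, so rows that repeat a pose let the fingers close. It gives the time, the measured TCP pose, the force and the opening at its end, in the units of the state.
- get_state(): the state, without advancing time (a new reading comes with each control period).
- grab_frame(name): name is "side" or "top"; returns a dict with "img" (480x640x3 uint8, blue, green, red), "K" (3x3 intrinsics, pixels), "rvec" (rotation vector, rad) and "tvec" (3), from world to camera coordinates, as OpenCV has them. Camera axes: x right, y down, z forward; pixel columns grow to the right and rows downward; lengths in m; the calibration is good to about 2 mm. A picture is of the moment at which its call begins. There is no depth.
- sign_off(): hands the job in, once; it reports no verdict.
The state is a dict: "time_s": time; "qpos": joint angles; "qvel": joint speeds; "joint_efforts": joint torques, N m; "eef_pos": TCP position; "orientation": TCP orientation; "force": force on the tool from outside, world axes, zero at the start; "torque": the same for the moment, N m; "grip_width": finger opening in m.
Only numpy, scipy, OpenCV 4.12 (cv2) and the standard library are available. Lean on these libraries where they do the work, as an engineer would, in place of code of your own. Each camera call takes 0.05 s, during which the arm holds its last target. There are 200 camera calls.

## Task

The drill jig's sliding carriage has four pockets, two of them empty: stand a spare turned cabinet foot upright and fully down in each empty pocket, leaving the feet already seated and the tools round the jig alone. Then pull the lock plunger up by its black knob, slide the carriage one hole along the rail, towards the drill-guide arm, and let the pin drop fully home in that next hole. Finish still gripping the knob with the pin home - do not let go - so that the carriage cannot shift while a colleague drills.

Things in the scene. Friction and masses are not known exactly. Their poses are not given: they have to be found in the camera images.
- jig: Drill jig, fixed to the bench: plywood base 132 x 270 x 12 mm with a square aluminium tube as rail (30 x 30 mm, top 46 mm above the bench), which has a row of 11 mm holes in its top, 45 mm apart. Origin: at bench level under the middle of the rail. y: along the rail, towards the guide arm (the way the carriage is to go); x: from the pocket row towards the rail; z up
- guide_bush (a point): Underside of the drill bush in the grey guide arm, 84 mm above the bench. The arm, 26 mm wide, with its top at 94 mm (bush collar 100 mm), crosses above pocket row and rail at the +y end of the jig, on a post on the far side of the rail. After one step the foot in pocket 3 stands below the bush and cannot be loaded there
- carriage (a joint): Sliding carriage on the rail, m along the jig's +y: 0 in its starting hole, 0.045 in the next hole towards the guide arm; travel -0.05 to 0.07. About 3 N of friction; it cannot move while the pin is in a hole (1.5 mm play either way). Carries the plunger and a light wood pallet 44 x 182 mm whose top is 34 mm above the bench
- plunger (a joint): Lock plunger, m upwards: 0 = pin fully home in a hole, about 0.011 = pin riding on top of the rail, 0.018 = fully pulled. A spring presses it down (4 N at 0, 8 N at 0.018). The 8 mm pin has a round end
- knob: Black knob on top of the plunger, waist 24 mm in diameter, rim 27 mm, from 69 to 95 mm above the bench when the pin is home; below it only the 16 mm wide plunger body (to 68 mm), a nut 23 mm wide (52 to 58 mm) and the sleeve's top at 52 mm. It moves with plunger and carriage. Origin on the bench level below the knob when home; see point knob_grip for the grip
- knob_grip (a point): On the knob's axis, at the height to grip it (81 mm above the bench when the pin is home); moves with the knob
- pocket0 (a point): Centre of the floor of pocket 0 in the carriage's pallet (the one farthest from the guide arm). A round pocket of 27 mm diameter, 16 mm deep, its floor 18 mm and its mouth 34 mm above the bench; pockets are 45 mm apart along the jig's y, 58 mm beside the rail
- pocket1 (a point): Centre of the floor of pocket 1 in the carriage's pallet (between the outer ones, counted towards the guide arm). A round pocket of 27 mm diameter, 16 mm deep, its floor 18 mm and its mouth 34 mm above the bench; pockets are 45 mm apart along the jig's y, 58 mm beside the rail
- pocket2 (a point): Centre of the floor of pocket 2 in the carriage's pallet (between the outer ones, counted towards the guide arm). A round pocket of 27 mm diameter, 16 mm deep, its floor 18 mm and its mouth 34 mm above the bench; pockets are 45 mm apart along the jig's y, 58 mm beside the rail
- pocket3 (a point): Centre of the floor of pocket 3 in the carriage's pallet (the one nearest to the guide arm). A round pocket of 27 mm diameter, 16 mm deep, its floor 18 mm and its mouth 34 mm above the bench; pockets are 45 mm apart along the jig's y, 58 mm beside the rail
- foot_a: Dark turned wooden cabinet foot, 56 mm tall, upright, 50 g: a 24 mm spigot for the lowest 18 mm, widening to a 32 mm straight head from 29 to 54 mm up. Origin: centre of its underside. Already seated in a pocket at the start
- foot_b: Dark turned wooden cabinet foot, 56 mm tall, upright, 50 g: a 24 mm spigot for the lowest 18 mm, widening to a 32 mm straight head from 29 to 54 mm up. Origin: centre of its underside. Already seated in a pocket at the start
- foot_c: Dark turned wooden cabinet foot, 56 mm tall, upright, 50 g: a 24 mm spigot for the lowest 18 mm, widening to a 32 mm straight head from 29 to 54 mm up. Origin: centre of its underside. Spare, stands on the bench at the start (one of three; two are needed)
- foot_d: Dark turned wooden cabinet foot, 56 mm tall, upright, 50 g: a 24 mm spigot for the lowest 18 mm, widening to a 32 mm straight head from 29 to 54 mm up. Origin: centre of its underside. Spare, stands on the bench at the start (one of three; two are needed)
- foot_e: Dark turned wooden cabinet foot, 56 mm tall, upright, 50 g: a 24 mm spigot for the lowest 18 mm, widening to a 32 mm straight head from 29 to 54 mm up. Origin: centre of its underside. Spare, stands on the bench at the start (one of three; two are needed)
- tape_measure: Tape measure, 36 x 80 x 65 mm, loose on the bench: leave it alone. Origin: centre of its underside
- cabinet_driver: Small screwdriver with a wooden handle, 21 x 134 x 23 mm, loose on the bench: leave it alone. Origin: centre of its underside
- cork_block: Cork sanding block, 45 x 75 x 26 mm, loose on the bench: leave it alone. Origin: centre of its underside
- block_plane: Block plane, 46 x 150 x 45 mm, loose on the bench: leave it alone. Origin: centre of its underside

How it is judged:
On the way, in this order (a step that is already met when the one before it is completed fails the run):
1. all four pockets hold a foot, fully down, while the carriage is still locked in its starting hole (distance between any of foot_a, foot_b, foot_c, foot_d, foot_e and pocket0 below 0.004 m and distance between any of foot_a, foot_b, foot_c, foot_d, foot_e and pocket1 below 0.004 m and distance between any of foot_a, foot_b, foot_c, foot_d, foot_e and pocket2 below 0.004 m and distance between any of foot_a, foot_b, foot_c, foot_d, foot_e and pocket3 below 0.004 m and value of joint carriage below 0.006 m and value of joint plunger below 0.004 m), for 0.2 s.
2. the plunger is held pulled, its pin out of the hole, and the carriage is under way to the next hole (value of joint plunger above 0.008 m and value of joint carriage above 0.012 m and contact force between the fingers and knob above 1 N), for 0.1 s.
At the end, for the whole second after the job is handed in: Each of the four pockets holds a foot whose underside centre is within 4 mm of the pocket floor's centre, at rest; the carriage stands at the next hole (45 mm, within 4 mm) with the pin home (plunger within 2.5 mm of 0), and the fingers hold the knob with at least 3 N (distance between any of foot_a, foot_b, foot_c, foot_d, foot_e and pocket0 below 0.004 m and distance between any of foot_a, foot_b, foot_c, foot_d, foot_e and pocket1 below 0.004 m and distance between any of foot_a, foot_b, foot_c, foot_d, foot_e and pocket2 below 0.004 m and distance between any of foot_a, foot_b, foot_c, foot_d, foot_e and pocket3 below 0.004 m and linear speed of each of foot_a, foot_b, foot_c, foot_d, foot_e below 0.03 m/s and value of joint carriage between 0.041 and 0.049 m and value of joint plunger below 0.0025 m and contact force between the fingers and knob above 3 N); the arm keeps its last pose, push and grip.
It fails at once if a foot that was already seated is lifted out of its pocket (height (world z) of any of foot_a, foot_b above 0.028 m).
It fails at once if a tool lying round the jig (tape measure, screwdriver, cork block, plane) is knocked aside by more than 40 mm (distance of any of tape_measure, cabinet_driver, cork_block, block_plane from where it was at the start of the episode above 0.04 m).
It also fails if it takes over 58 s, if anything falls off the work surface, if the arm or the gripper's body presses on something with over 40 N, if the wrist force passes 120 N, or if a joint passes its speed limit or range.

## Working session

There is one attempt and no reset: what is moved stays moved. The work goes in short steps, Python scripts to look and compute and a tool call to move; the robot and the scene stay as the last step left them, time stands still between calls to the robot, and variables do not carry over. Pictures are saved under pics/ and viewed, about 8 in all and at most 12, crops included, and the job is handed in when it is done.

Besides the shell and the picture viewer there is one more tool, called after ">>>" as name(argument=value, ...) on one line, values as JSON. jog_arm: Moves the arm, as the interface text tells. Its arguments: {"type":"object","properties":{"series":{"type":"array","items":{"type":"array"}},"grip_force":{"type":"number"}},"required":["series"]}

```bash
mkdir -p pics
cat > h.py <<'E'
import numpy as np, cv2
from cell import get_state, grab_frame
def save(n,f):
    cv2.imwrite(f'pics/{n}.png',f['img'])
def ray(f,u,v,z):
    R=cv2.Rodrigues(np.array(f['rvec'],float))[0];t=np.array(f['tvec'],float).ravel()
    c=-R.T@t; d=R.T@np.linalg.inv(f['K'])@[u,v,1]
    return c+d*(z-c[2])/d[2]
def proj(f,p):
    return cv2.projectPoints(np.array(p,float).reshape(-1,3),np.array(f['rvec'],float),np.array(f['tvec'],float),np.array(f['K'],float),None)[0].reshape(-1,2)
E
python3 - <<'E'
from h import *
import pickle
d={}
for n in('top','side'):
    f=grab_frame(n);d[n]=f;save(n+'0',f);R=cv2.Rodrigues(np.array(f['rvec'],float))[0];print(n,-R.T@np.array(f['tvec']).ravel(),R.tolist(),f['K'][0][0])
pickle.dump(d,open('f0.pkl','wb'))
print(get_state())
E
```

```text
top [0.43150191 0.18322908 1.18064581] [[0.006723912532585863, -0.9999055773331386, 0.011984382267650435], [-0.9973617317234306, -0.007572110564544765, -0.07219583945933511], [0.07227976960321549, -0.011467325742358224, -0.9973184723780186]] 602.2324452187927
side [ 0.08295654 -0.4326825   0.75426472] [[0.8053266099253797, -0.5928312839523064, -0.00034657402432253237], [-0.3915829545886333, -0.5315034251457804, -0.7511104437657222], [0.4450975634866259, 0.6050249398378248, -0.6601764772789966]] 511.0662162674682
{'time_s': 0.1, 'qpos': array([ 1.04662141e+00,  3.13380441e-01,  1.49836271e+00, -4.81819220e-06,
        1.33097782e+00, -2.23402825e-01]), 'qvel': array([ 0.00019032, -0.00100567, -0.00213401, -0.00058785,  0.00248239,
       -0.00060296]), 'joint_efforts': array([ 4.17356394e-03, -4.02816331e+01, -2.52647746e+01,  6.95810141e-02,
        3.41953326e-02, -7.17936473e-05]), 'eef_pos': array([0.1554379 , 0.50123432, 0.23822465]), 'orientation': array([-3.14049134e+00, -2.45415709e-04,  2.84082157e+00]), 'force': array([-0.04125978, -0.34754695, -0.07393747]), 'torque': array([ 0.03748695,  0.02505169, -0.03315172]), 'grip_width': 0.0881320361978428}
```

View pics/top0.png

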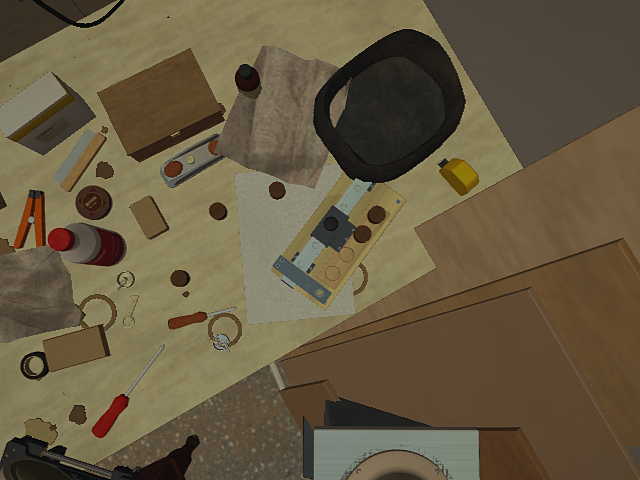

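View pics/side0.png

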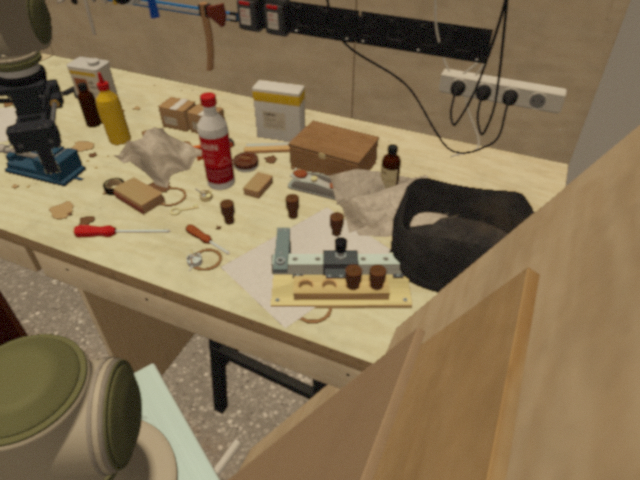

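Run:
```python
from h import *
import pickle
d=pickle.load(open('f0.pkl','rb'))
a=cv2.resize(d['top']['img'][165:315,160:420],None,fx=3,fy=3,interpolation=cv2.INTER_CUBIC)
cv2.imwrite('pics/c1.png',a)
b=cv2.resize(d['side']['img'][185:335,210:420],None,fx=3.8,fy=3.8,interpolation=cv2.INTER_CUBIC)
cv2.imwrite('pics/c2.png',b)
```

```text
(no output)
```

View pics/c1.png

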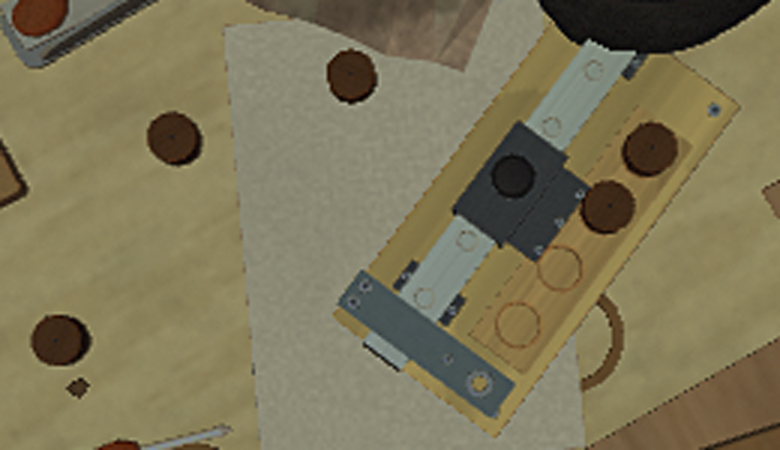

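View pics/c2.png

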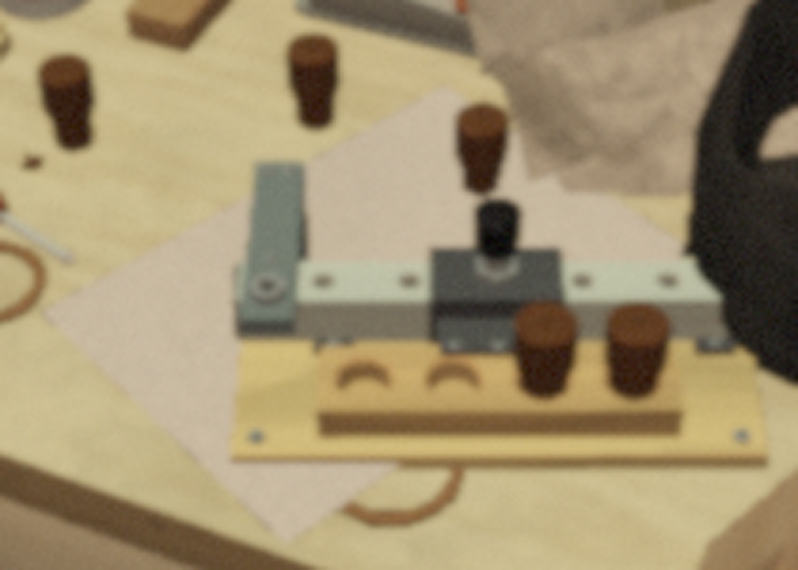

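Run:
```python
from h import *
import pickle
d=pickle.load(open('f0.pkl','rb'))
T=d['top'];S=d['side']
pts={'c':(352,75,481,121,.056),'d':(175,137,313,53,.056),'e':(59,339,65,72,.056),'knob':(513,176,498,211,.095),'p3':(517,325,363,377,.034),'p2':(559,268,453,377,.034),'p1f':(607,205,546,322,.074),'p0f':(651,148,638,323,.074),'bush':(480,383,267,285,.1),
'hole':(466,239,410,281,.046),'hole2':(552,126,582,281,.046)}
for k,(a,b,c,e,z) in pts.items():
    print(k,ray(T,160+a/3,165+b/3,z)[:2].round(4),ray(S,210+c/3.8,185+e/3.8,z)[:2].round(4))
# refined feet: red/brown mask in the top image
img=T['img'];hsv=cv2.cvtColor(img,cv2.COLOR_BGR2HSV)
for k in('c','d','e','p1f','p0f','knob'):
    a,b,_,_,z=pts[k];u,v=int(160+a/3),int(165+b/3)
    w=img[v-14:v+15,u-14:u+15].astype(int).sum(2);m=((w<(140 if k=='knob' else 230))*255).astype('uint8')
    n,l,st,ce=cv2.connectedComponentsWithStats(m)
    i=l[14,14];print(k,'centroid',(ce[i]+[u-14,v-14]).round(1),st[i][2:5],ray(T,*(ce[i]+[u-14,v-14]),z-.01)[:2].round(4))
```

```text
c [0.604  0.2331] [0.6052 0.228 ]
d [0.564  0.3433] [0.5638 0.3361]
e [0.4375 0.4128] [0.438  0.4065]
knob [0.5374 0.1336] [0.5397 0.1297]
p3 [0.4484 0.1278] [0.4512 0.1241]
p2 [0.4848 0.1013] [0.4876 0.0973]
p1f [0.5219 0.0747] [0.5236 0.07  ]
p0f [0.5574 0.0475] [0.5594 0.0429]
bush [0.4128 0.1529] [0.4146 0.1495]
hole [0.5021 0.1607] [0.5035 0.1559]
hole2 [0.5741 0.1068] [0.5756 0.1028]
c centroid [276.8 190.1] [ 17  19 239] [0.6054 0.2346]
d centroid [217.8 210.9] [ 18  19 258] [0.5647 0.3457]
e centroid [179.7 278. ] [ 21  17 272] [0.4376 0.4148]
p1f centroid [359.2 232.5] [ 24  22 345] [0.5242 0.0794]
p0f centroid [376.1 214.5] [ 19  19 271] [0.5583 0.0479]
knob centroid [330.6 223.4] [ 16  16 180] [0.5388 0.1338]
```

Run:
```python
from h import *
import pickle
d=pickle.load(open('f0.pkl','rb'))
T=d['top'];S=d['side']
def P(f):
    R=cv2.Rodrigues(np.array(f['rvec'],float))[0];return np.array(f['K'])@np.c_[R,np.array(f['tvec']).ravel()]
def tri(n,t,s):
    X=cv2.triangulatePoints(P(T),P(S),np.array(t,float).reshape(2,1),np.array(s,float).reshape(2,1)).ravel();X=X[:3]/X[3]
    print(n,X.round(3),(proj(T,X)-t).round(1),(proj(S,X)-s).round(1))
tri('panelcorner',(530,290),(533,272))
tri('outer',(415,230),(405,322))
c=lambda a,b:(160+a/3,165+b/3)
s=lambda a,b:(210+a/3.8,185+b/3.8)
tri('screwA',c(540,248),s(455,348));tri('screwB',c(560,222),s(505,348))
tri('knob',c(513,176),s(498,211))
tri('bush',c(480,383),s(267,285))
tri('basketnear',(330,165),(395,190))
tri('basketcorner',(405,32),(480,187))
for z in(0,.2,.4):print(z,ray(T,415,230,z).round(3),ray(T,530,290,z).round(3),ray(T,275,362,z).round(3),ray(T,630,240,z).round(3), ray(S,533,272,z).round(3),ray(S,410,330,z).round(3))
```

```text
panelcorner [ 0.464 -0.193  0.321] [[ 35.7 -28.6]] [[-69.9   0.8]]
outer [ 0.542 -0.039  0.015] [[ 2.9 -3.8]] [[-7.   0.9]]
screwA [0.498 0.113 0.035] [[ 0.3 -0.5]] [[-0.9  0.1]]
screwB [0.517 0.099 0.035] [[ 0.9 -1.4]] [[-2.2  0.2]]
knob [0.539 0.133 0.093] [[ 0.5 -0.8]] [[-1.2  0.1]]
bush [0.414 0.152 0.098] [[ 0.4 -0.7]] [[-1.   0.1]]
basketnear [0.643 0.13  0.167] [[ 5.4 -6.9]] [[-10.6   1.1]]
basketcorner [0.848 0.025 0.161] [[-9.4 10.9]] [[17.5 -5. ]]
0 [ 0.535 -0.037  0.   ] [ 0.419 -0.262  0.   ] [0.277 0.237 0.   ] [ 0.519 -0.463  0.   ] [ 0.863 -0.098  0.   ] [ 0.558 -0.057 -0.   ]
0.2 [0.518 0.001 0.2  ] [ 0.421 -0.187  0.2  ] [0.303 0.227 0.2  ] [ 0.504 -0.353  0.2  ] [ 0.656 -0.187  0.2  ] [ 0.432 -0.156  0.2  ]
0.4 [0.5   0.038 0.4  ] [ 0.423 -0.111  0.4  ] [0.329 0.218 0.4  ] [ 0.489 -0.244  0.4  ] [ 0.45  -0.276  0.4  ] [ 0.306 -0.256  0.4  ]
```

Run:
```python
from h import *
import pickle
d=pickle.load(open('f0.pkl','rb'))
T=d['top'];S=d['side']
def pl(f,a,b):
    p=[ray(f,*a,0),ray(f,*a,.5),ray(f,*b,0)];n=np.cross(p[1]-p[0],p[2]-p[0]);n/=np.linalg.norm(n);return n,n@p[0]
def line(n,t,s):
    n1,d1=pl(T,*t);n2,d2=pl(S,*s);v=np.cross(n1,n2)
    X=np.linalg.lstsq(np.array([n1,n2]),np.array([d1,d2]),rcond=None)[0]
    v/=np.linalg.norm(v);print(n,X.round(3),v.round(3),[ (X+k*v).round(2).tolist() for k in(-.4,-.2,0,.2,.4)])
line('A',((415,230),(640,105)),((405,300),(640,140)))
line('B',((340,345),(530,290)),((395,410),(533,275)))
line('C',((540,300),(635,430)),((535,275),(500,480)))
line('D',((275,362),(530,290)),((413,335),(240,475)))
line('E',((320,340),(620,240)),((413,335),(240,475)))
```

```text
A [ 0.478  0.061 -0.118] [ 0.268 -0.452  0.851] [[0.37, 0.24, -0.46], [0.42, 0.15, -0.29], [0.48, 0.06, -0.12], [0.53, -0.03, 0.05], [0.59, -0.12, 0.22]]
B [ 0.368 -0.132 -0.111] [ 0.191 -0.264  0.945] [[0.29, -0.03, -0.49], [0.33, -0.08, -0.3], [0.37, -0.13, -0.11], [0.41, -0.18, 0.08], [0.44, -0.24, 0.27]]
C [ 0.111 -0.581 -0.244] [ 0.775  0.365 -0.517] [[-0.2, -0.73, -0.04], [-0.04, -0.65, -0.14], [0.11, -0.58, -0.24], [0.27, -0.51, -0.35], [0.42, -0.43, -0.45]]
D [ 0.345 -0.044 -0.099] [-0.212  0.37  -0.905] [[0.43, -0.19, 0.26], [0.39, -0.12, 0.08], [0.35, -0.04, -0.1], [0.3, 0.03, -0.28], [0.26, 0.1, -0.46]]
E [ 0.372 -0.039 -0.106] [-0.218  0.369 -0.904] [[0.46, -0.19, 0.26], [0.42, -0.11, 0.08], [0.37, -0.04, -0.11], [0.33, 0.04, -0.29], [0.28, 0.11, -0.47]]
```

Run:
```python
from h import *
import pickle
d=pickle.load(open('f0.pkl','rb'))
a=cv2.resize(d['top']['img'][90:480,240:640],None,fx=1.5,fy=1.5)
a=cv2.convertScaleAbs(a,alpha=1.5,beta=10)
b=cv2.resize(d['side']['img'][200:480,340:640],(640,585))
cv2.imwrite('pics/c3.png',a)
```

```text
(no output)
```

View pics/c3.png

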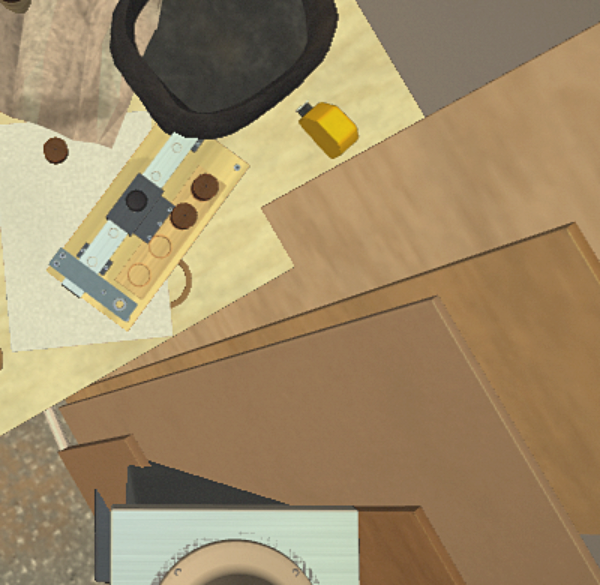

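>>> jog_arm(series=[[[-0.055,0,0.02],[0,0,0.07],-0.36],[[-0.11,0,0.04],[0,0,0.14],-0.36],[[-0.165,0,0.07],[0,0,0.21],-0.36],[[-0.22,-0.002,0.09],[0,0,0.28],-0.36],[[-0.27,-0.004,0.11],[0,0,0.34],-0.36]], grip_force=20)

```text
time_s: 0.72
eef_pos: [0.4139, 0.4166, 0.1277]
orientation: [-3.141, -0.0, 2.498]
force: [0.4, 1.1, -0.5]
grip_width: 0.0602
```

>>> jog_arm(series=[[[0,0,0],[0,0,0],-0.36],[[0,0,0],[0,0,0],-0.36]])

```text
time_s: 0.98
eef_pos: [0.4117, 0.4178, 0.1287]
orientation: [-3.141, -0.0, 2.501]
force: [-0.4, -0.2, 0.6]
grip_width: 0.0602
```

```bash
cat >> h.py <<'E'
UY=np.array([-.8018,.5976]);UX=np.array([.5976,.8018])
def to(p,z,s=None):
    s=s or get_state();p=np.array(p);dp=p-s['eef_pos'][:2];yaw=s['orientation'][2]
    tx=np.array([np.cos(yaw),np.sin(yaw)]);ty=np.array([np.sin(yaw),-np.cos(yaw)])
    print('t',round(s['time_s'],2),'pos',s['eef_pos'].round(4),'rpy',s['orientation'].round(4),'w',round(s['grip_width'],4),'F',s['force'].round(1),'move',(dp@tx).round(4),(dp@ty).round(4),(s['eef_pos'][2]-z).round(4))
E
python3 -c "
from h import *
to((.4377,.4097),.027)"
```

```text
t 0.97 pos [0.4117 0.4178 0.1287] rpy [-3.1412e+00 -3.0000e-04  2.5013e+00] w 0.0602 F [-0.4 -0.2  0.6] move -0.0257 0.009 0.1017
```

>>> jog_arm(series=[[[-0.0257,0.009,0.02],[0,0,0],-0.36],[[-0.0257,0.009,0.04],[0,0,0],-0.36],[[-0.0257,0.009,0.065],[0,0,0],-0.36],[[-0.0257,0.009,0.09],[0,0,0],-0.36],[[-0.0257,0.009,0.1015],[0,0,0],-0.36]])

```text
time_s: 1.6
eef_pos: [0.4369, 0.4101, 0.0268]
orientation: [-3.141, -0.0, 2.503]
force: [-0.3, -0.7, 0.6]
grip_width: 0.06
```

Run:
```python
from h import *
to((.4377,.4097),.027)
f=grab_frame('side');u,v=map(int,proj(f,[.4377,.4097,.03])[0])
g=grab_frame('top');p,q=map(int,proj(g,[.4377,.4097,.03])[0])
c=lambda i,u,v:cv2.resize(i[max(v-50,0):v+50,max(u-50,0):u+50],(400,400),interpolation=cv2.INTER_CUBIC)
cv2.imwrite('pics/g1.png',np.hstack([c(f['img'],u,v),c(g['img'],p,q)]))
```

```text
t 1.6 pos [0.4369 0.4101 0.0268] rpy [-3.1408e+00 -4.0000e-04  2.5027e+00] w 0.06 F [-0.3 -0.7  0.6] move -0.0009 0.0001 -0.0002
```

View pics/g1.png

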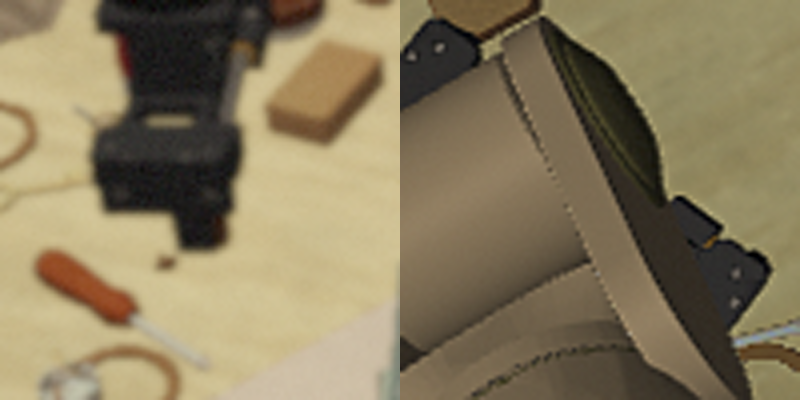

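>>> jog_arm(series=[[[0,0,0],[0,0,0],0.4],[[0,0,0],[0,0,0],1],[[0,0,0],[0,0,0],1],[[0,0,0],[0,0,0],1]])

```text
time_s: 2.2
eef_pos: [0.4385, 0.4096, 0.0277]
orientation: [3.141, 0.0, 2.501]
force: [-0.5, -0.4, 3.1]
grip_width: 0.0317
```

>>> jog_arm(series=[[[0,0,-0.02],[0,0,0],1],[[0,0,-0.05],[0,0,0],1],[[0,0,-0.08],[0,0,0],1],[[0,0,-0.1],[0,0,0],1]])

```text
time_s: 2.7
eef_pos: [0.4384, 0.4096, 0.1287]
orientation: [3.14, 0.0, 2.501]
force: [-0.3, -0.6, -0.3]
grip_width: 0.0315
```

```bash
python3 -c "
from h import *
to((.4498,.1260),.127)"
```

```text
t 2.7 pos [0.4384 0.4096 0.1287] rpy [3.1404e+00 4.0000e-04 2.5007e+00] w 0.0315 F [-0.3 -0.6 -0.3] move -0.1787 -0.2205 0.0017
```

>>> jog_arm(series=[[[-0.03,-0.04,-0.03],[0,0,0],1],[[-0.067,-0.083,-0.03],[0,0,0],1],[[-0.104,-0.128,-0.03],[0,0,0],1],[[-0.141,-0.174,-0.03],[0,0,0],1],[[-0.1787,-0.2205,-0.03],[0,0,0],1]])

```text
time_s: 3.32
eef_pos: [0.4494, 0.1241, 0.1574]
orientation: [3.141, 0.0, 2.501]
force: [0.3, -1.3, 0.2]
grip_width: 0.0316
```

>>> jog_arm(series=[[[0,0,0.03],[0,0,0],1],[[0,0,0.06],[0,0,0],1],[[0,0,0.06],[0,0,0],1]])

```text
time_s: 3.7
eef_pos: [0.4486, 0.1257, 0.096]
orientation: [-3.139, -0.003, 2.5]
force: [0.3, -0.1, 0.3]
grip_width: 0.0313
```

Run:
```python
from h import *
to((.4498,.1260),.045)
f=grab_frame('side');g=grab_frame('top')
import pickle;pickle.dump((f,g),open('f1.pkl','wb'))
u,v=map(int,proj(f,[.47,.1260,.05])[0]);p,q=map(int,proj(g,[.47,.126,.05])[0])
print(u,v,p,q)
c=lambda i,u,v:cv2.resize(i[v-50:v+50,u-50:u+50],(400,400),interpolation=cv2.INTER_CUBIC)
cv2.imwrite('pics/g2.png',np.hstack([c(f['img'],u,v),c(g['img'],p,q)]))
```

```text
t 3.7 pos [0.4486 0.1257 0.096 ] rpy [-3.1393e+00 -3.0000e-03  2.5004e+00] w 0.0313 F [ 0.3 -0.1  0.3] move -0.0007 0.0009 0.051
312 273 333 261
```

View pics/g2.png

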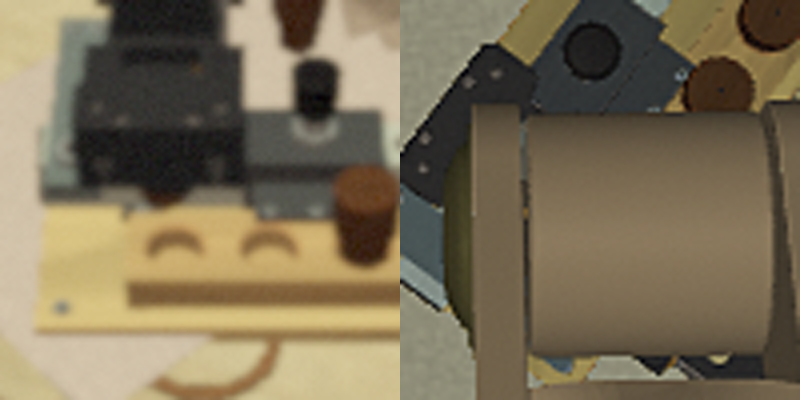

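Run:
```python
from h import *
import pickle
f,g=pickle.load(open('f1.pkl','rb'))
a=np.linspace(0,6.28,60)
b=np.c_[.4486+.012*np.cos(a),.1257+.012*np.sin(a),0*a+.069]
q=proj(f,b);print('pred u',q[:,0].min(),q[:,0].max(),'vmax',q[:,1].max())
print('pocket ctr proj',proj(f,[[.4498,.126,.034],[.4512,.1241,.034]]))
hsv=cv2.cvtColor(f['img'],cv2.COLOR_BGR2HSV)
for v in range(266,279): print(v,[tuple(int(k) for k in hsv[v,u]) for u in range(294,314,2)])
```

```text
pred u 297.03670291316297 309.9107035816684 vmax 276.1671097746197
pocket ctr proj [[304.37042738 283.94539689]
 [305.5402587  284.21538578]]
266 [(0, 0, 29), (40, 26, 30), (45, 32, 32), (38, 35, 29), (30, 12, 21), (15, 18, 29), (150, 8, 33), (30, 9, 29), (0, 35, 29), (12, 43, 30)]
267 [(0, 26, 30), (160, 24, 32), (0, 35, 29), (130, 26, 30), (150, 23, 33), (15, 18, 29), (0, 27, 28), (130, 26, 30), (90, 9, 27), (20, 48, 32)]
268 [(25, 41, 37), (60, 7, 35), (0, 8, 31), (120, 26, 30), (0, 18, 29), (135, 18, 28), (168, 43, 30), (150, 9, 28), (15, 29, 35), (15, 49, 42)]
269 [(15, 57, 72), (11, 73, 59), (11, 55, 37), (18, 41, 31), (0, 9, 30), (20, 53, 29), (174, 36, 35), (15, 27, 38), (15, 54, 57), (24, 53, 68)]
270 [(23, 61, 100), (20, 64, 87), (14, 88, 49), (18, 106, 29), (5, 93, 33), (17, 53, 34), (10, 55, 28), (14, 64, 44), (21, 51, 85), (20, 55, 102)]
271 [(19, 59, 122), (19, 66, 105), (13, 97, 66), (14, 116, 46), (10, 107, 43), (14, 139, 44), (15, 102, 45), (13, 69, 67), (19, 60, 106), (22, 54, 122)]
272 [(21, 54, 127), (19, 59, 116), (17, 82, 81), (9, 164, 53), (12, 153, 55), (8, 12
[... 330 characters left out ...]
, (21, 94, 155), (21, 89, 158), (21, 87, 159)]
275 [(19, 75, 125), (21, 64, 156), (21, 69, 156), (18, 96, 138), (19, 115, 138), (21, 117, 165), (21, 112, 184), (21, 107, 188), (21, 105, 190), (21, 104, 189)]
276 [(20, 103, 156), (21, 94, 184), (21, 96, 185), (20, 110, 178), (20, 116, 180), (21, 116, 192), (21, 113, 200), (21, 113, 201), (21, 112, 201), (21, 111, 202)]
277 [(20, 114, 177), (20, 109, 199), (21, 109, 198), (21, 113, 198), (21, 116, 198), (21, 116, 202), (20, 116, 204), (21, 115, 204), (20, 113, 205), (21, 117, 203)]
278 [(21, 114, 194), (21, 113, 205), (21, 113, 205), (20, 114, 205), (20, 116, 202), (20, 118, 201), (19, 116, 202), (19, 118, 204), (20, 116, 205), (20, 114, 204)]
```

>>> jog_arm(series=[[[0,0,0.015],[0,0,0],1],[[0,0,0.029],[0,0,0],1],[[0,0,0.029],[0,0,0],1]])

```text
time_s: 4.18
eef_pos: [0.4494, 0.1259, 0.068]
orientation: [-3.141, -0.001, 2.501]
force: [0.4, -0.5, 0.0]
grip_width: 0.0316
```

Run:
```python
from h import *
to((.4498,.1260),.045)
import pickle
f0=pickle.load(open('f0.pkl','rb'))['side']
f=grab_frame('side')
print(proj(f,[f['img'].shape and .4486,.1257,.04]))
c=lambda i:cv2.resize(i[252:302,280:330],(400,400),interpolation=cv2.INTER_CUBIC)
cv2.imwrite('pics/g3.png',np.hstack([c(f['img']),c(f0['img'])]))
```

```text
t 4.17 pos [0.4494 0.1259 0.068 ] rpy [-3.1409e+00 -8.0000e-04  2.5010e+00] w 0.0316 F [ 0.4 -0.5  0. ] move -0.0003 0.0003 0.023
[[303.86536016 282.15973729]]
```

View pics/g3.png

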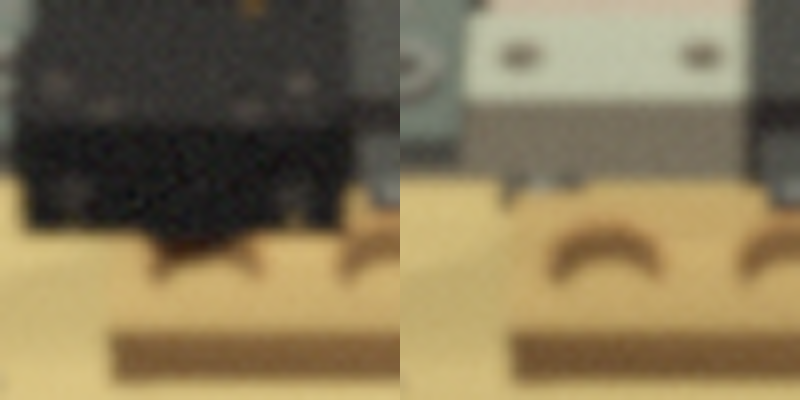

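>>> jog_arm(series=[[[-0.0022,-0.002,0],[0,0,0],1],[[-0.0022,-0.002,0],[0,0,0],1],[[-0.0022,-0.002,0],[0,0,0],1]])

```text
time_s: 4.6
eef_pos: [0.4504, 0.1229, 0.0685]
orientation: [3.141, 0.0, 2.501]
force: [-0.0, -0.1, -1.3]
grip_width: 0.0315
```

Run:
```python
from h import *
to((.4498,.1260),.045)
import pickle
f0=pickle.load(open('f0.pkl','rb'))['side']['img']
f=grab_frame('side')['img']
for v in range(278,288):print(v,f[v,296:316,2].tolist())
print()
for v in range(277,290):print(v,f0[v,296:316,2].tolist())
```

```text
t 4.6 pos [0.4504 0.1229 0.0685] rpy [3.1413e+00 4.0000e-04 2.5007e+00] w 0.0315 F [-0.  -0.1 -1.3] move 0.0023 0.0021 0.0235
278 [16, 31, 17, 31, 25, 31, 29, 21, 25, 28, 31, 31, 32, 28, 29, 32, 30, 31, 33, 32]
279 [18, 27, 24, 30, 30, 27, 21, 33, 23, 20, 31, 25, 33, 29, 32, 32, 35, 25, 25, 34]
280 [39, 40, 37, 35, 34, 31, 36, 30, 32, 29, 31, 29, 30, 21, 27, 36, 36, 40, 39, 42]
281 [79, 76, 71, 59, 39, 34, 32, 31, 30, 30, 35, 32, 39, 34, 45, 59, 74, 82, 89, 90]
282 [142, 138, 125, 101, 73, 48, 47, 43, 39, 43, 42, 48, 45, 58, 79, 104, 127, 147, 152, 156]
283 [185, 179, 162, 135, 99, 75, 61, 58, 57, 56, 55, 63, 70, 88, 113, 135, 166, 186, 195, 197]
284 [199, 192, 175, 147, 116, 102, 94, 91, 88, 86, 95, 104, 114, 121, 135, 149, 177, 196, 206, 208]
285 [202, 193, 175, 145, 131, 135, 141, 144, 141, 141, 148, 157, 166, 167, 162, 164, 175, 194, 204, 207]
286 [204, 196, 179, 157, 153, 166, 182, 186, 184, 185, 190, 192, 194, 193, 187, 180, 185, 197, 205, 206]
287 [206, 201, 193, 180, 179, 189, 197, 202, 202, 201, 203, 204, 204, 203, 200, 196, 196, 200, 205, 204]

277 [190, 191, 192, 192, 191,
[... 635 characters left out ...]
 120, 123, 124, 128, 128, 130, 127, 128, 134, 149, 177, 193, 200, 201]
284 [192, 186, 170, 146, 125, 121, 131, 141, 149, 154, 155, 152, 148, 138, 138, 147, 170, 188, 198, 202]
285 [194, 185, 166, 142, 131, 137, 154, 170, 176, 179, 180, 179, 174, 165, 156, 152, 168, 185, 195, 198]
286 [194, 188, 171, 149, 146, 161, 177, 186, 191, 193, 193, 194, 190, 185, 176, 169, 177, 188, 196, 196]
287 [196, 194, 183, 170, 171, 181, 189, 197, 196, 196, 198, 197, 195, 195, 190, 187, 187, 192, 196, 195]
288 [198, 194, 193, 188, 187, 190, 194, 194, 196, 196, 197, 196, 197, 195, 195, 193, 195, 194, 194, 195]
289 [198, 198, 198, 194, 194, 192, 195, 195, 195, 195, 196, 197, 195, 193, 193, 195, 194, 196, 194, 194]
```

>>> jog_arm(series=[[[-0.0008,0,0.003],[0,0,0],1],[[-0.0008,0,0.006],[0,0,0],1],[[-0.0008,0,0.008],[0,0,0],1],[[-0.0008,0,0.01],[0,0,0],1]])

```text
time_s: 5.15
eef_pos: [0.4508, 0.1225, 0.058]
orientation: [-3.142, -0.0, 2.501]
force: [0.3, -0.3, -0.2]
grip_width: 0.0316
```

>>> jog_arm(series=[[[0,0,0.003],[0,0,0],1],[[0,0,0.006],[0,0,0],1],[[0,0,0.009],[0,0,0],1],[[0,0,0.0115],[0,0,0],1],[[0,0,0.0125],[0,0,0],1]])

```text
time_s: 5.78
eef_pos: [0.4509, 0.1225, 0.0456]
orientation: [-3.142, -0.0, 2.501]
force: [-0.2, -1.2, 4.3]
grip_width: 0.0319
```

>>> jog_arm(series=[[[0,0,0],[0,0,0],0.09],[[0,0,0],[0,0,0],0.09],[[0,0,-0.01],[0,0,0],0.09],[[0,0,-0.05],[0,0,0],0.09],[[0,0,-0.1],[0,0,0],0.09]])

```text
time_s: 6.4
eef_pos: [0.4504, 0.1224, 0.1472]
orientation: [-3.141, -0.001, 2.501]
force: [0.9, -0.5, 0.2]
grip_width: 0.0402
```

Run:
```python
from h import *
to((.565,.336),.027)
f=grab_frame('side');i=f['img']
# seated foot top centres: columns of dark blobs, height comparison
cv2.imwrite('pics/g4.png',cv2.resize(i[215:315,260:400],None,fx=4,fy=4,interpolation=cv2.INTER_CUBIC))
```

```text
t 6.4 pos [0.4504 0.1224 0.1472] rpy [-3.1409e+00 -9.0000e-04  2.5007e+00] w 0.0402 F [ 0.9 -0.5  0.2] move 0.0358 0.2397 0.1202
```

View pics/g4.png

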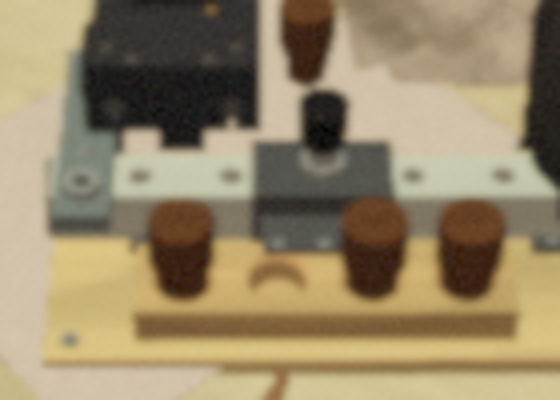

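>>> jog_arm(series=[[[0.007,0.048,0],[0,0,0],0.09],[[0.014,0.096,0],[0,0,0],-0.36],[[0.021,0.144,0],[0,0,0],-0.36],[[0.028,0.192,0],[0,0,0],-0.36],[[0.0358,0.2397,0.01],[0,0,0],-0.36]])

```text
time_s: 7.08
eef_pos: [0.5664, 0.3377, 0.1369]
orientation: [3.14, 0.001, 2.501]
force: [-0.1, 0.4, 0.6]
grip_width: 0.0596
```

>>> jog_arm(series=[[[0,0,0.03],[0,0,0],-0.36],[[0,0,0.06],[0,0,0],-0.36],[[0,0,0.09],[0,0,0],-0.36],[[0,0,0.11],[0,0,0],-0.36],[[0,0,0.11],[0,0,0],-0.36]])

```text
time_s: 7.7
eef_pos: [0.565, 0.3358, 0.0249]
orientation: [-3.14, -0.001, 2.501]
force: [0.3, -0.1, 0.5]
grip_width: 0.0604
```

Run:
```python
from h import *
to((.565,.336),.027)
```

```text
t 7.7 pos [0.565  0.3358 0.0249] rpy [-3.1399e+00 -1.1000e-03  2.5007e+00] w 0.0604 F [ 0.3 -0.1  0.5] move 0.0001 0.0002 -0.0021
```

>>> jog_arm(series=[[[0,0,-0.0025],[0,0,0],-0.36],[[0,0,-0.0025],[0,0,0],0.4],[[0,0,-0.0025],[0,0,0],1],[[0,0,-0.0025],[0,0,0],1],[[0,0,-0.0025],[0,0,0],1]])

```text
time_s: 8.32
eef_pos: [0.5656, 0.3361, 0.0285]
orientation: [3.141, 0.0, 2.501]
force: [-0.5, -0.6, 2.0]
grip_width: 0.0329
```

>>> jog_arm(series=[[[0,0,-0.02],[0,0,0],1],[[0,0,-0.05],[0,0,0],1],[[0,0,-0.09],[0,0,0],1],[[0,0,-0.13],[0,0,0],1],[[0,0,-0.13],[0,0,0],1]])

```text
time_s: 8.95
eef_pos: [0.5667, 0.3366, 0.163]
orientation: [3.135, 0.004, 2.501]
force: [0.8, -0.8, -1.3]
grip_width: 0.0332
```

Run:
```python
from h import *
to((.4870,.0956),.0685)
```

```text
t 8.95 pos [0.5667 0.3366 0.163 ] rpy [3.1354 0.004  2.5009] w 0.0332 F [ 0.8 -0.8 -1.3] move -0.0802 -0.2408 0.0945
```

>>> jog_arm(series=[[[-0.016,-0.048,0],[0,0,0],1],[[-0.032,-0.096,0],[0,0,0],1],[[-0.048,-0.144,0],[0,0,0],1],[[-0.064,-0.192,0],[0,0,0],1],[[-0.0802,-0.2408,0],[0,0,0],1]])

```text
time_s: 9.57
eef_pos: [0.4847, 0.0937, 0.158]
orientation: [-3.141, -0.0, 2.501]
force: [0.8, -0.9, -0.7]
grip_width: 0.0331
```

>>> jog_arm(series=[[[0,0,0.03],[0,0,0],1],[[0,0,0.06],[0,0,0],1],[[0,0,0.075],[0,0,0],1],[[0,0,0.075],[0,0,0],1],[[0,0,0.075],[0,0,0],1]])

```text
time_s: 10.2
eef_pos: [0.4863, 0.0952, 0.0841]
orientation: [3.141, 0.001, 2.501]
force: [-0.5, -0.6, -0.2]
grip_width: 0.0332
```

Run:
```python
from h import *
to((.4870,.0956),.0685)
f=grab_frame('side');i=f['img']
cv2.imwrite('pics/g5.png',cv2.resize(i[215:305,260:390],None,fx=5,fy=5,interpolation=cv2.INTER_CUBIC))
```

```text
t 10.2 pos [0.4863 0.0952 0.0841] rpy [3.1408e+00 1.1000e-03 2.5011e+00] w 0.0332 F [-0.5 -0.6 -0.2] move -0.0003 0.0008 0.0156
```

View pics/g5.png

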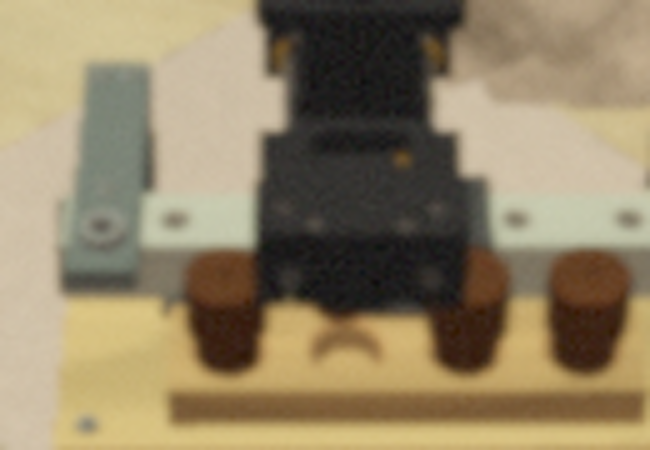

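>>> jog_arm(series=[[[-0.0006,0.0006,0.008],[0,0,0],1],[[-0.0006,0.0006,0.0156],[0,0,0],1],[[-0.0006,0.0006,0.0156],[0,0,0],1]])

```text
time_s: 10.62
eef_pos: [0.4862, 0.0952, 0.0669]
orientation: [-3.141, -0.001, 2.501]
force: [0.7, -0.3, -0.4]
grip_width: 0.0331
```

Run:
```python
from h import *
to((.4870,.0956),.0685)
import pickle
f0=pickle.load(open('f0.pkl','rb'))['side']['img']
f=grab_frame('side')['img']
for v in range(280,288):print(v,f[v,318:342,2].tolist())
print()
for v in range(279,288):print(v,f0[v,318:342,2].tolist())
```

```text
t 10.62 pos [0.4862 0.0952 0.0669] rpy [-3.1408e+00 -1.2000e-03  2.5008e+00] w 0.0331 F [ 0.7 -0.3 -0.4] move -0.0004 0.0008 -0.0016
280 [56, 49, 35, 29, 27, 22, 28, 27, 28, 27, 29, 31, 25, 29, 30, 23, 24, 21, 31, 26, 31, 30, 33, 25]
281 [82, 63, 39, 41, 29, 34, 33, 29, 24, 33, 27, 35, 24, 27, 34, 24, 35, 28, 38, 35, 42, 40, 41, 40]
282 [118, 101, 90, 74, 64, 49, 40, 32, 31, 31, 37, 27, 37, 39, 45, 44, 48, 59, 72, 80, 84, 87, 89, 85]
283 [165, 159, 147, 135, 111, 84, 64, 54, 51, 42, 48, 47, 62, 66, 79, 86, 89, 104, 128, 143, 151, 152, 151, 154]
284 [196, 194, 190, 175, 152, 118, 99, 93, 88, 85, 87, 93, 111, 123, 128, 131, 130, 143, 170, 188, 190, 193, 192, 192]
285 [204, 204, 199, 188, 164, 144, 136, 139, 145, 147, 148, 151, 161, 168, 169, 164, 153, 160, 182, 196, 203, 203, 204, 203]
286 [205, 204, 201, 194, 174, 161, 168, 179, 186, 190, 190, 189, 193, 194, 194, 186, 175, 170, 185, 199, 204, 203, 202, 203]
287 [203, 204, 204, 198, 187, 181, 187, 197, 201, 203, 203, 202, 203, 203, 202, 196, 191, 188, 191, 198, 204, 203, 202, 201]

279 [194, 196, 196, 196, 194, 191, 187, 177, 168, 160,
[... 370 characters left out ...]
 128, 129, 127, 132, 131, 133, 141, 162, 180, 194, 201, 202, 201, 202, 202]
283 [203, 202, 200, 189, 169, 145, 130, 128, 131, 133, 133, 137, 135, 133, 132, 135, 146, 168, 189, 198, 203, 202, 203, 203]
284 [202, 201, 198, 185, 161, 137, 129, 134, 141, 153, 154, 156, 158, 151, 147, 139, 141, 157, 181, 198, 200, 202, 201, 201]
285 [199, 199, 196, 183, 160, 141, 140, 155, 170, 177, 182, 183, 180, 177, 170, 157, 147, 155, 178, 193, 198, 198, 199, 199]
286 [199, 196, 194, 184, 169, 156, 161, 177, 188, 191, 194, 194, 193, 191, 187, 178, 165, 164, 177, 191, 196, 195, 196, 194]
287 [196, 196, 195, 191, 179, 174, 181, 189, 195, 195, 196, 197, 196, 195, 195, 190, 182, 180, 183, 192, 193, 195, 194, 195]
```

>>> jog_arm(series=[[[-0.002,-0.0008,0],[0,0,0],1],[[-0.002,-0.0008,0.003],[0,0,0],1],[[-0.002,-0.0008,0.005],[0,0,0],1],[[-0.002,-0.0008,0.007],[0,0,0],1],[[-0.002,-0.0008,0.0085],[0,0,0],1]])

```text
time_s: 11.3
eef_pos: [0.4878, 0.0934, 0.059]
orientation: [-3.142, -0.0, 2.501]
force: [0.1, -0.2, -0.7]
grip_width: 0.0331
```

>>> jog_arm(series=[[[0,0,0.003],[0,0,0],1],[[0,0,0.006],[0,0,0],1],[[0,0,0.009],[0,0,0],1],[[0,0,0.0115],[0,0,0],1],[[0,0,0.013],[0,0,0],1]])

```text
time_s: 11.92
eef_pos: [0.4879, 0.0934, 0.0461]
orientation: [3.141, 0.0, 2.501]
force: [-0.7, -1.3, 5.2]
grip_width: 0.0329
```

>>> jog_arm(series=[[[0,0,0],[0,0,0],0.09],[[0,0,0],[0,0,0],0.09],[[0,0,-0.01],[0,0,0],0.09],[[0,0,-0.05],[0,0,0],0.09],[[0,0,-0.1],[0,0,0],0.09]])

```text
time_s: 12.55
eef_pos: [0.4873, 0.0934, 0.1475]
orientation: [-3.141, -0.001, 2.501]
force: [-0.0, -0.3, 0.5]
grip_width: 0.0399
```

Run:
```python
from h import *
to((.540,.128),.062)
```

```text
t 12.55 pos [0.4873 0.0934 0.1475] rpy [-3.1410e+00 -1.0000e-03  2.5007e+00] w 0.0399 F [-0.  -0.3  0.5] move -0.0215 0.0592 0.0855
```

>>> jog_arm(series=[[[-0.01,0.03,0],[0,0,0],0.09],[[-0.0215,0.0592,0],[0,0,0],0.09],[[-0.0215,0.0592,0.03],[0,0,0],0.09],[[-0.0215,0.0592,0.042],[0,0,0],0.09],[[-0.0215,0.0592,0.042],[0,0,0],0.09]])

```text
time_s: 13.18
eef_pos: [0.5401, 0.1278, 0.1041]
orientation: [-3.141, -0.001, 2.501]
force: [-0.7, -0.3, 0.7]
grip_width: 0.0404
```

Run:
```python
from h import *
to((.540,.128),.062)
f=grab_frame('side');g=grab_frame('top')
a=cv2.resize(f['img'][200:300,270:410],None,fx=4,fy=4,interpolation=cv2.INTER_CUBIC)
b=cv2.resize(g['img'][190:290,290:350],None,fx=4,fy=4,interpolation=cv2.INTER_CUBIC)
cv2.imwrite('pics/g6.png',np.hstack([a,b]))
```

```text
t 13.18 pos [0.5401 0.1278 0.1041] rpy [-3.1410e+00 -8.0000e-04  2.5005e+00] w 0.0404 F [-0.7 -0.3  0.7] move 0.0002 0.0001 0.0421
```

View pics/g6.png

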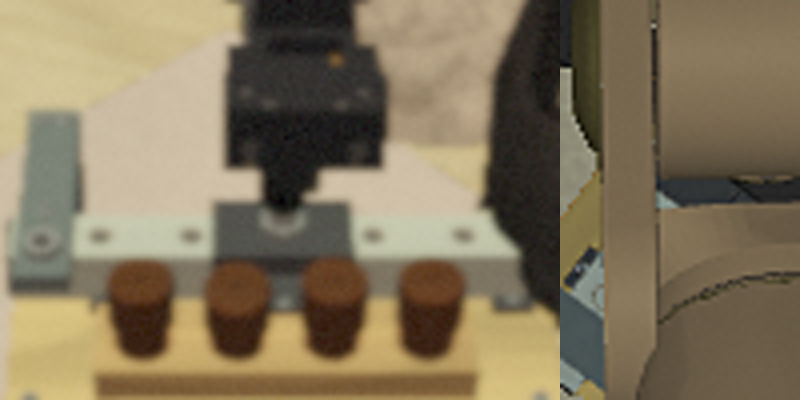

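Run:
```python
from h import *
s=get_state();p=s['eef_pos']
f=grab_frame('side')
for o in (-.02,.02):
  for dz in(0,.03,.064):
    q=p.copy();q[:2]+=UX*(o+(.0 if dz<.06 else -.09));q[2]+=dz
    pts=[np.r_[q[:2]+UY*k,q[2]] for k in(-.009,.009,-.0375,.0375)]
    print(o,dz,proj(f,pts).round(1).tolist())
print('knob',proj(f,[[.5397,.1297,.095],[.5397,.1297,.075]]))
for v in range(236,256,2):print(v,f['img'][v,325:360].max(1).tolist())
```

```text
-0.02 0 [[347.3, 244.0], [337.6, 244.0], [362.5, 244.1], [322.4, 243.9]]
-0.02 0.03 [[347.8, 232.0], [337.9, 232.0], [363.3, 232.1], [322.4, 231.9]]
-0.02 0.064 [[350.1, 252.5], [339.2, 252.5], [367.3, 252.6], [322.0, 252.4]]
0.02 0 [[346.6, 230.0], [337.3, 229.9], [361.4, 230.0], [322.6, 229.9]]
0.02 0.03 [[347.1, 218.0], [337.6, 218.0], [362.2, 218.1], [322.5, 217.9]]
0.02 0.064 [[349.3, 236.4], [338.8, 236.4], [365.9, 236.5], [322.2, 236.3]]
knob [[341.05443103 240.50743701]
 [340.81713243 248.12574557]]
236 [176, 129, 72, 35, 31, 36, 50, 56, 53, 49, 38, 30, 28, 28, 36, 28, 31, 27, 27, 32, 21, 31, 32, 30, 30, 29, 23, 29, 29, 32, 30, 29, 42, 51, 52]
238 [175, 129, 69, 37, 33, 37, 51, 68, 67, 47, 30, 35, 30, 21, 34, 28, 27, 27, 28, 26, 22, 28, 31, 28, 30, 28, 33, 33, 31, 29, 34, 28, 33, 49, 50]
240 [178, 133, 75, 48, 46, 55, 97, 133, 129, 94, 47, 30, 27, 30, 33, 34, 29, 24, 29, 29, 26, 29, 33, 29, 33, 34, 33, 37, 45, 37, 37, 39, 43, 60, 70]
242 [197, 179, 159, 150, 148, 148, 160, 176, 168, 133, 79, 41, 42, 30, 34, 26, 36, 27, 28, 24, 29, 32, 27, 34, 76, 117, 139, 145, 149, 148, 152,
[... 298 characters left out ...]
, 129, 175, 199, 206, 208, 208, 207, 207, 207, 208, 207]
248 [204, 206, 204, 204, 203, 202, 204, 204, 196, 169, 113, 54, 26, 14, 21, 20, 19, 16, 25, 31, 73, 132, 167, 184, 190, 198, 204, 205, 203, 203, 202, 202, 205, 206, 207]
250 [142, 146, 144, 144, 141, 141, 142, 141, 138, 115, 84, 50, 30, 16, 15, 24, 18, 17, 22, 37, 69, 110, 134, 143, 145, 144, 145, 142, 144, 141, 145, 153, 178, 196, 205]
252 [85, 85, 83, 86, 81, 84, 82, 85, 83, 92, 99, 94, 76, 51, 36, 33, 29, 40, 56, 78, 87, 90, 83, 85, 85, 85, 84, 83, 84, 84, 87, 99, 142, 181, 198]
254 [83, 84, 83, 84, 86, 85, 86, 86, 87, 100, 120, 130, 117, 101, 91, 89, 89, 91, 102, 117, 122, 110, 93, 88, 84, 85, 86, 86, 84, 83, 82, 99, 133, 172, 192]
```

>>> jog_arm(series=[[[0.003,0,0.01],[0,0,0],0.09],[[0.003,0,0.02],[0,0,0],0.09],[[0.003,0,0.03],[0,0,0],0.09],[[0.003,0,0.04],[0,0,0],0.09],[[0.003,0,0.042],[0,0,0],0.09]])

```text
time_s: 13.95
eef_pos: [0.5377, 0.1297, 0.0612]
orientation: [-3.141, -0.001, 2.501]
force: [-0.4, 0.3, -0.2]
grip_width: 0.0403
```

>>> jog_arm(series=[[[0,0,0],[0,0,0],0.3],[[0,0,0],[0,0,0],0.45],[[0,0,0],[0,0,0],1],[[0,0,0],[0,0,0],1],[[0,0,0],[0,0,0],1]], grip_force=15)

```text
time_s: 14.58
eef_pos: [0.5394, 0.1313, 0.0627]
orientation: [3.137, 0.002, 2.5]
force: [8.7, 10.6, -5.1]
grip_width: 0.0229
```

Run:
```python
from h import *
to((.540,.128),.062)
F=get_state()['force'];print('Fy,Fx jig',F[:2]@UY,F[:2]@UX,F[2])
```

```text
t 14.57 pos [0.5394 0.1313 0.0627] rpy [3.1366e+00 2.0000e-03 2.5005e+00] w 0.0229 F [ 8.7 10.6 -5.1] move -0.0025 -0.0023 0.0007
Fy,Fx jig -0.6336713233836598 13.67256892421574 -5.05880081961349
```

>>> jog_arm(series=[[[0,0.0022,0],[0,0,0],1],[[0,0.0022,0],[0,0,0],1],[[0,0.0022,0],[0,0,0],1]], grip_force=30)

```text
time_s: 14.95
eef_pos: [0.5396, 0.1317, 0.0624]
orientation: [3.141, 0.0, 2.501]
force: [2.2, 2.7, 0.0]
grip_width: 0.0223
```

>>> jog_arm(series=[[[0,0,-0.005],[0,0,0],1],[[0,0,-0.01],[0,0,0],1],[[0,0,-0.0155],[0,0,0],1],[[0,0,-0.0155],[0,0,0],1],[[0,0,-0.0155],[0,0,0],1]])

```text
time_s: 15.58
eef_pos: [0.5394, 0.1317, 0.0772]
orientation: [3.141, 0.0, 2.501]
force: [4.6, 2.7, -7.2]
grip_width: 0.0226
```

Run:
```python
from h import *
to((.540,.128),.062)
F=get_state()['force'];print('Fy,Fx jig',F[:2]@UY,F[:2]@UX,F[2])
```

```text
t 15.57 pos [0.5394 0.1317 0.0772] rpy [3.1409e+00 1.0000e-04 2.5006e+00] w 0.0226 F [ 4.6  2.7 -7.2] move -0.0026 -0.0026 0.0152
Fy,Fx jig -2.039929076328157 4.913575756910001 -7.235615202312609
```

>>> jog_arm(series=[[[0.006,0,0],[0,0,0],1],[[0.013,0,0],[0,0,0],1],[[0.021,0,0],[0,0,0],1],[[0.029,0,0],[0,0,0],1],[[0.036,0,0],[0,0,0],1]])

```text
time_s: 16.2
eef_pos: [0.5104, 0.153, 0.0772]
orientation: [3.141, 0.0, 2.501]
force: [5.9, 1.7, -8.3]
grip_width: 0.0227
```

>>> jog_arm(series=[[[0.005,0,0],[0,0,0],1],[[0.009,0,0],[0,0,0],1],[[0.009,0,0],[0,0,0],1],[[0.009,0,0],[0,0,0],1]])

```text
time_s: 16.7
eef_pos: [0.5028, 0.1585, 0.0773]
orientation: [-3.141, -0.001, 2.501]
force: [1.6, 4.7, -8.6]
grip_width: 0.0226
```

Run:
```python
from h import *
s=get_state();F=s['force'];d=s['eef_pos'][:2]-[.5396,.1317]
print(s['eef_pos'],'moved y,x',d@UY,d@UX,'Fy,Fx jig',F[:2]@UY,F[:2]@UX,F[2],s['grip_width'])
```

```text
[0.50280206 0.15854701 0.077304  ] moved y,x 0.045548363194427226 -0.0004645207885135702 Fy,Fx jig 1.5512934564788932 4.711527798544827 -8.628963000595196 0.022575750836366065
```

>>> jog_arm(series=[[[-0.0005,0,0.004],[0,0,0],1],[[-0.0005,0,0.008],[0,0,0],1],[[-0.0005,0,0.0115],[0,0,0],1],[[-0.0005,0,0.0145],[0,0,0],1],[[-0.0005,0,0.0155],[0,0,0],1]])

```text
time_s: 17.32
eef_pos: [0.5038, 0.158, 0.0623]
orientation: [3.142, 0.0, 2.501]
force: [-1.1, 1.3, 3.4]
grip_width: 0.0229
```

Run:
```python
from h import *
s=get_state();F=s['force'];d=s['eef_pos'][:2]-[.5396,.1317]
print(s['eef_pos'],'moved y,x',d@UY,d@UX,'Fy,Fx jig',F[:2]@UY,F[:2]@UX,F[2],s['grip_width'])
```

```text
[0.50381292 0.15799557 0.0623474 ] moved y,x 0.04440831439030419 -0.0003025752588025971 Fy,Fx jig 1.696390274102984 0.36239924550167474 3.441553415911667 0.022874950105877482
```

>>> jog_arm(series=[[[0.0015,0,0],[0,0,0],1],[[0.004,0,0],[0,0,0],1],[[0.004,0,0],[0,0,0],1]])

```text
time_s: 17.7
eef_pos: [0.5018, 0.1595, 0.0625]
orientation: [3.141, 0.004, 2.501]
force: [7.6, -4.7, -7.1]
grip_width: 0.0229
```

>>> jog_arm(series=[[[-0.0035,0,0],[0,0,0],1],[[-0.0035,0,0],[0,0,0],1],[[-0.0035,0,0],[0,0,0],1],[[-0.0035,0,0],[0,0,0],1]])

```text
time_s: 18.2
eef_pos: [0.5034, 0.1584, 0.0624]
orientation: [3.141, 0.001, 2.501]
force: [1.2, -0.8, 1.0]
grip_width: 0.0231
```

Run:
```python
from h import *
s=get_state();F=s['force'];d=s['eef_pos'][:2]-[.5396,.1317]
print(s['eef_pos'],'moved y,x',d@UY,d@UX,'Fy,Fx jig',F[:2]@UY,F[:2]@UX,F[2],s['grip_width'])
f=grab_frame('side')
cv2.imwrite('pics/g7.png',cv2.resize(f['img'][200:320,250:410],None,fx=4.5,fy=4.5,interpolation=cv2.INTER_CUBIC))
```

```text
[0.5033699  0.15835811 0.0623599 ] moved y,x 0.044980184063000216 -0.000276634409234866 Fy,Fx jig -1.4570935543978378 0.04396644653679795 0.957647414053796 0.023088603758049577
```

View pics/g7.png

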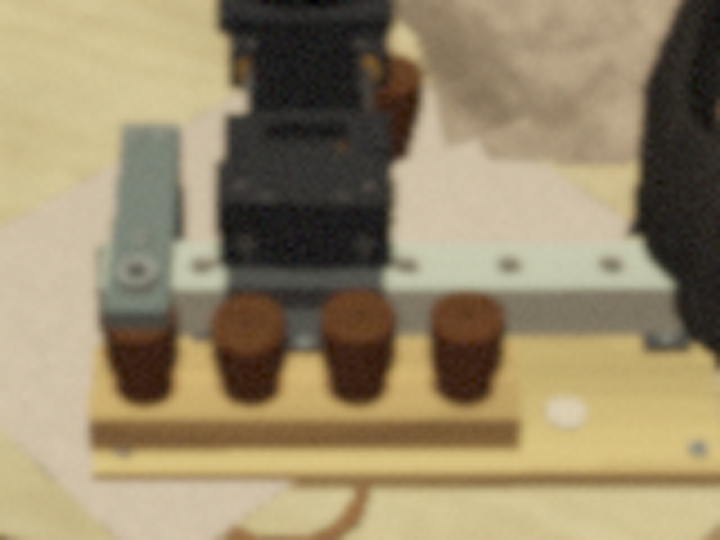

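```bash
python3 -c "
from cell import *
sign_off();s=get_state();print(s['time_s'],s['eef_pos'],s['force'],s['grip_width'])"
```

```text
the job is handed in; nothing more can be done
the job is handed in; nothing more can be done
```

I put spare feet in pockets 3 and 2, then pulled the plunger about 15 mm, slid the carriage one hole towards the guide arm and lowered the pin. I handed in at about 18 s of the 58 s, still gripping the knob, with the grip set to 30 N.

**Last checks:**
- **Feet:** the final side picture shows all four standing upright in the pockets. Each new foot bottomed out with about 4–5 N of upward force. I did not measure their offsets from the pocket centres against the 4 mm limit.
- **Carriage:** the gripper had moved 45.0 mm along the rail.
- **Pin:** the gripper was at 62.4 mm, the same height as before the pull. A sideways test push met about 9 N after roughly 2.5 mm, so the carriage looks locked.
- **Grip:** the opening was 23 mm, just under the 24 mm waist.
- **Tools:** I did not compare their positions with the start. I kept the arm well clear of them and felt no unexpected forces.

**Disagreements:**
- The two cameras differed by about 4 mm in y, so I corrected the first insertion from the side view.
- The second foot sat about 2 mm off-centre in the grip. I shifted it before lowering.
- The gripper met the knob about 2 mm off-centre, giving 14 N sideways. I eased that to under 4 N before pulling.

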